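# Put the mixed-up examination instruments back in their own cradles

## Robot

A 6-joint arm with a two-finger parallel gripper is mounted at the origin on the work surface. World frame = base frame: x ahead of the robot, y to its left, z up, the work surface at z = 0. Lengths are in m, angles in degrees, forces in N, time in s.
With the tool pointing down it reaches from about 0.25 to 0.85 m from the base axis. Payload 12.5 kg.
Tool frame: the origin (TCP) lies midway between the tips of the shut fingers; the grasp point (between the pads) lies 19 mm behind it; z points along the fingers, x is the direction in which the jaws open and shut, and the axes are right-handed (so a half turn about z gives the same grasp; the last joint's range is limited). The gripper opens to 93 mm and grips with 3 to 60 N. Pads are 15 mm wide; open, the fingers measure 128 mm over their backs; the gripper's body (75 mm by 188 mm) begins 65 mm behind the grasp point.
Start: joints at [60.986, 20.094, 94.641, -0, 65.266, -4.847], TCP at [0.225, 0.502, 0.219] pointing down, gripper open.
Joint ranges: [-157.81, 157.81], [-45, 120.19], [0.68, 151.7], [-89.99, 269.99], [4.06, 180], [-164.3, 164.3]. Speed limits (degrees/s): [127.2, 127.2, 159.86, 180, 180, 180].

## Interface

Orientations are given as [roll, pitch, yaw] about the fixed x, y, z axes, in that order (R = Rz(yaw) Ry(pitch) Rx(roll)).
In Python, from bench import * gives the robot as it stands.
- The arm moves only by the tool step_arm, never from a script. Its argument "rows" is a list that holds one entry, the list of rows, each a list of 4 numbers: the shift along the tool's x, y, z in cm, then the turn about the tool's z in degrees. In form: [[[tx, ty, tz, turn], ...]]. A call has 1 to 12 rows; each row is the pose to reach, as a shift and turn from the pose commanded when the call began, along the tool's axes at that moment; what a row does not reach only later rows make up. A row lasts 1/10 s, in which the tool goes at most 50 mm and 8.59 degrees, less where a joint would pass 70% of its speed; a pose out of reach is approached as far as the arm can. A call with a gripper value outside its range is refused whole. "jaw" is the gripper's target within -1 to 1 (shut at 1, half-way at 0, fully open at -1), set as the call begins (left out, the last holds). The fingers move at their own pace and stop on an object; the grip force is fixed at half the most. Time passes only in rows, so rows that repeat a pose let the fingers close. It gives the time, the measured TCP pose, the force and the opening at its end, in the units of the state.
- observe(): the state, without advancing time (a new reading comes with each control period).
- read_camera(name): name is "side" or "top"; returns the picture (400x640x3 uint8, red, green, blue); there is no depth.
- get_calibration(name): a dict with "intrinsics" (3x3 intrinsics, pixels), "R" (3x3) and "t" (3): a world point X has camera coordinates R X + t. Camera axes: x right, y down, z forward; pixel columns grow to the right and rows downward; lengths in m; the calibration is good to about 2 mm. A picture is of the moment at which its call begins. get_calibration takes no time and is no camera call.
- sign_off(): hands the job in, once; it reports no verdict.
The state is a dict: "time_s": time; "joint_pos": joint angles; "joint_velocities": joint speeds; "joint_torque": joint torques, N m; "ee_pos": TCP position; "tcp_rot": TCP orientation; "wrist_force": force on the tool from outside, world axes, zero at the start; "moment": the same for the moment, N m; "gripper_width": opening from 0.0 (shut) to 1.0 (fully open).
Only numpy, scipy, OpenCV 4.12 (cv2) and the standard library are available. Lean on these libraries where they do the work, as an engineer would, in place of code of your own. Each camera call takes 0.05 s, during which the arm holds its last target. There are 200 camera calls.

## Task

The last visitor to the health booth put all four hand instruments back in each other's cradles. Put every instrument back in the cradle whose foot plate has the same colour as the instrument's end cap and collar, lying properly down in both forks and upright; the empty grey cradle is there for parking one on the way. The instruments have been disinfected, so none may be laid or dropped on the bench.

Things in the scene. Friction and masses are not known exactly. Their poses are not given: they have to be found in the camera images.
- otoscope: Otoscope (ear viewer): black drum head of 34 diameter reaching to x = +114, with a cone-shaped speculum sticking out sideways to y = +50. White flat-sided handle 140 long x 28 wide x 26 high with blue tail cap and blue collar by the head; 120 to 200 g, balanced within 15 of its middle. Origin: centre of the handle (mid-length, on its axis); x along it to the head, z up. 
- dermatoscope: Dermatoscope (skin camera): flat black disc head of 50 diameter with a steel ring and lens, reaching to x = +134. White flat-sided handle 140 long x 28 wide x 26 high with green tail cap and green collar by the head; 120 to 200 g, balanced within 15 of its middle. Origin: centre of the handle (mid-length, on its axis); x along it to the head, z up. 
- thermometer: Forehead thermometer: white box head 50 x 38 x 30 with a dark display on top, reaching to x = +131. White flat-sided handle 140 long x 28 wide x 26 high with yellow tail cap and yellow collar by the head; 120 to 200 g, balanced within 15 of its middle. Origin: centre of the handle (mid-length, on its axis); x along it to the head, z up. 
- throat_light: Throat light with a thin steel tongue spatula 19 wide, reaching to x = +168. White flat-sided handle 140 long x 28 wide x 26 high with red tail cap and red collar by the head; 120 to 200 g, balanced within 15 of its middle. Origin: centre of the handle (mid-length, on its axis); x along it to the head, z up. 
- cradle_blue: Fixed cradle: blue foot plate 120 x 80, top 14 high, and two clear forks 6 thick at x = -45 and +45. Any handle lies along its x axis in both forks, either way round, its origin then 53 above this one. Forks 33 wide at the floor (40 high), flaring to 60 at the top (69 high); between them only the plate. Origin: underside centre, bench level; z up. Home of the blue-capped instrument.
- cradle_green: Fixed cradle: green foot plate 120 x 80, top 14 high, and two clear forks 6 thick at x = -45 and +45. Any handle lies along its x axis in both forks, either way round, its origin then 53 above this one. Forks 33 wide at the floor (40 high), flaring to 60 at the top (69 high); between them only the plate. Origin: underside centre, bench level; z up. Home of the green-capped instrument.
- cradle_yellow: Fixed cradle: yellow foot plate 120 x 80, top 14 high, and two clear forks 6 thick at x = -45 and +45. Any handle lies along its x axis in both forks, either way round, its origin then 53 above this one. Forks 33 wide at the floor (40 high), flaring to 60 at the top (69 high); between them only the plate. Origin: underside centre, bench level; z up. Home of the yellow-capped instrument.
- cradle_red: Fixed cradle: red foot plate 120 x 80, top 14 high, and two clear forks 6 thick at x = -45 and +45. Any handle lies along its x axis in both forks, either way round, its origin then 53 above this one. Forks 33 wide at the floor (40 high), flaring to 60 at the top (69 high); between them only the plate. Origin: underside centre, bench level; z up. Home of the red-capped instrument.
- cradle_grey: Fixed parking cradle with a grey foot plate, empty at the start; same shape, sizes and origin as the coloured ones. All five cradles stand along one straight rail about 135 apart, turned alike. Bystanders near them are no higher than 70; equipment along the bench's sides and back stands up to 220 high.

How it is judged (in metres and radians):
At the end, for the whole second after the job is handed in: Each instrument lies in both forks of the cradle of its own colour: origin within 18 mm along, 10 mm across and 8 mm in height of its seated place, handle along the cradle's x axis (either way round) and its top up, both within 0.2 rad; all at rest and released (x of otoscope in the frame of cradle_blue between -0.018 and 0.018 m and y of otoscope in the frame of cradle_blue between -0.01 and 0.01 m and z of otoscope in the frame of cradle_blue between 0.045 and 0.061 m and angle between the x axis of otoscope and the x axis of cradle_blue, either way round below 0.2 rad and angle between each of otoscope, dermatoscope, thermometer, throat_light's own z axis and vertical below 0.2 rad and linear speed of each of otoscope, dermatoscope, thermometer, throat_light below 0.02 m/s and angular speed of each of otoscope, dermatoscope, thermometer, throat_light below 0.2 rad/s and x of dermatoscope in the frame of cradle_green between -0.018 and 0.018 m and y of dermatoscope in the frame of cradle_green between -0.01 and 0.01 m and z of dermatoscope in the frame of cradle_green between 0.045 and 0.061 m and angle between the x axis of dermatoscope and the x axis of cradle_green, either way round below 0.2 rad and x of thermometer in the frame of cradle_yellow between -0.018 and 0.018 m and y of thermometer in the frame of cradle_yellow between -0.01 and 0.01 m and z of thermometer in the frame of cradle_yellow between 0.045 and 0.061 m and angle between the x axis of thermometer and the x axis of cradle_yellow, either way round below 0.2 rad and x of throat_light in the frame of cradle_red between -0.018 and 0.018 m and y of throat_light in the frame of cradle_red between -0.01 and 0.01 m and z of throat_light in the frame of cradle_red between 0.045 and 0.061 m and angle between the x axis of throat_light and the x axis of cradle_red, either way round below 0.2 rad); the robot touches nothing.
It fails at once if the otoscope is laid or dropped on the bench (its handle's centre lower than 38 mm above it) (height (world z) of otoscope below 0.038 m).
It fails at once if the dermatoscope is laid or dropped on the bench (its handle's centre lower than 38 mm above it) (height (world z) of dermatoscope below 0.038 m).
It fails at once if the thermometer is laid or dropped on the bench (its handle's centre lower than 38 mm above it) (height (world z) of thermometer below 0.038 m).
It fails at once if the throat light is laid or dropped on the bench (its handle's centre lower than 38 mm above it) (height (world z) of throat_light below 0.038 m).
It also fails if it takes over 136 s, if anything falls off the work surface, if the arm or the gripper's body presses on something with over 40 N, if the wrist force passes 120 N, or if a joint passes its speed limit or range.

## Working session

There is one attempt and no reset: what is moved stays moved. The work goes in short steps, Python scripts to look and compute and a tool call to move; the robot and the scene stay as the last step left them, time stands still between calls to the robot, and variables do not carry over. Pictures are saved under pics/ and viewed, about 12 in all and at most 16, crops included, and the job is handed in when it is done.

Besides the shell and the picture viewer there is one more tool, called after ">>>" as a command line: name --argument value ..., lists and objects as JSON in quotes. step_arm: Moves the arm, as the interface text tells. Its arguments: {"type":"object","properties":{"rows":{"type":"array"},"jaw":{"type":"number"}},"required":["rows"]}

```bash
mkdir -p pics; python3 - <<'E'
from bench import *
import cv2
for n in("top","side"):
    im=read_camera(n); cv2.imwrite(f"pics/{n}0.png",im[...,::-1]); c=get_calibration(n); print(n,c)
print(observe())
E
```

```text
top {'intrinsics': array([[448.86936722,   0.        , 314.73044915],
       [  0.        , 448.86936722, 210.11282611],
       [  0.        ,   0.        ,   1.        ]]), 'R': array([[ 0.01570302, -0.9998295 , -0.00971561],
       [-0.9853116 , -0.01382107, -0.17020584],
       [ 0.17004253,  0.01224565, -0.98536063]]), 't': array([-1.19215445e-04,  5.63007045e-01,  9.18774074e-01])}
side {'intrinsics': array([[480.51046326,   0.        , 315.62262418],
       [  0.        , 480.51046326, 195.46105728],
       [  0.        ,   0.        ,   1.        ]]), 'R': array([[ 7.33684911e-01, -6.79489379e-01, -7.96753816e-04],
       [-3.84223037e-01, -4.13900676e-01, -8.25262921e-01],
       [ 5.60427613e-01,  6.05789084e-01, -5.64748153e-01]]), 't': array([-0.39522562,  0.27624583,  0.69492491])}
{'time_s': 0.1, 'joint_pos': array([ 6.09836726e+01,  2.01214741e+01,  9.46719988e+01, -1.31281569e-03,
        6.52635594e+01, -4.84766351e+00]), 'joint_velocities': array([-0.03869581, -0.0399166 , -0.12157247, -0.00278859, -0.06674958,
        0.04079231]), 'joint_torque': array([ 1.47612725e-03, -4.98038185e+01, -2.85697943e+01,  7.00894534e-02,
        2.38638266e-02, -2.85474556e-05]), 'ee_pos': array([0.2250273 , 0.50154006, 0.21816164]), 'tcp_rot': array([-1.79996368e+02,  5.69290401e-02,  6.58318879e+01]), 'wrist_force': array([0.43339751, 0.27619391, 0.51576063]), 'moment': array([-0.00061259, -0.01210922,  0.00727172]), 'gripper_width': 0.9980943924727921}
```

View pics/top0.png

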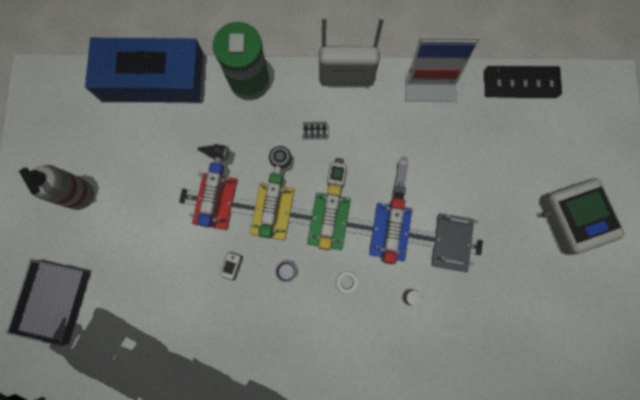

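View pics/side0.png

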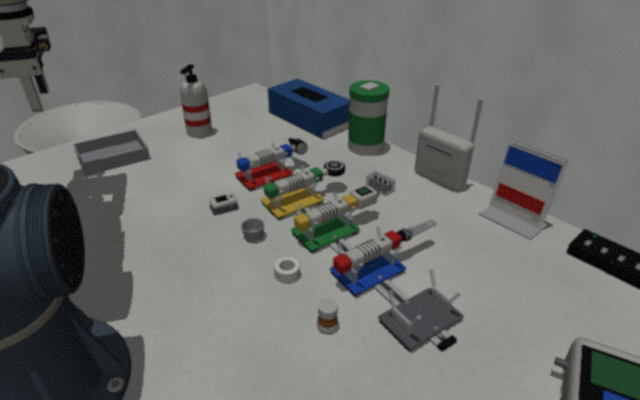

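The top view shows, from left to right: the otoscope in red (215,203), the dermatoscope in yellow (272,210), the thermometer in green (330,220), the throat light in blue (391,231), and the empty grey cradle at (454,242). The side view agrees. So there are two swaps, red↔blue and yellow↔green, each done by way of grey.

```bash
cat > h.py <<'E'
import numpy as np, cv2
from bench import *
def P(n): 
    c=get_calibration(n); return c["intrinsics"]@np.c_[c["R"],c["t"]]
def ray(n,uv,z):
    p=P(n); H=p[:,[0,1,3]]+np.c_[np.zeros((3,2)),p[:,2]*z]
    q=np.linalg.solve(H,[*uv,1]); return q[:2]/q[2]
def tri(a,b):
    X=cv2.triangulatePoints(P("top"),P("side"),np.float64(a),np.float64(b)).ravel(); return X[:3]/X[3]
ROI={"top":(145,275,180,480),"side":(130,355,225,470)}
HUE={"red":(170,10),"yellow":(18,34),"green":(45,85),"blue":(100,130)}
def blobs(n,im):
    r0,r1,c0,c1=ROI[n]; hsv=cv2.cvtColor(im,cv2.COLOR_RGB2HSV); out={}
    for k,(a,b) in HUE.items():
        h=hsv[...,0]; m=((h>=a)|(h<=b)) if a>b else ((h>=a)&(h<=b))
        m&=(hsv[...,1]>100)&(hsv[...,2]>40); q=np.zeros_like(m); q[r0:r1,c0:c1]=m[r0:r1,c0:c1]
        N,L,S,C=cv2.connectedComponentsWithStats(q.astype(np.uint8))
        out[k]=[(int(S[i,4]),C[i].round(1),np.argwhere(L==i)[:,::-1]) for i in range(1,N) if S[i,4]>12]
    return out
E
python3 - <<'E'
from h import *
for n in("top","side"):
    im=cv2.cvtColor(cv2.imread(f"pics/{n}0.png"),cv2.COLOR_BGR2RGB)
    for k,v in blobs(n,im).items():
        print(n,k,[(a,tuple(c)) for a,c,_ in v])
        big=np.vstack([p for a,c,p in v if a>150]) if any(a>150 for a,_,_ in v) else None
        if n=="top" and big is not None:
            w=np.array([ray(n,p,.014) for p in big]); r=cv2.minAreaRect((w*1000).astype(np.float32)); print("  plate",np.round(r[0],1),np.round(r[1],1),round(r[2],1))
im=cv2.imread("pics/top0.png")[140:280,170:490]; cv2.imwrite("pics/topc.png",cv2.resize(im,None,fx=2.5,fy=2.5,interpolation=cv2.INTER_CUBIC))
E
```

```text
top red [(87, (np.float64(202.0), np.float64(187.1))), (697, (np.float64(224.2), np.float64(203.2))), (76, (np.float64(197.7), np.float64(207.1))), (122, (np.float64(397.6), np.float64(202.9))), (27, (np.float64(194.6), np.float64(220.1))), (137, (np.float64(389.4), np.float64(256.8)))]
  plate [583.7 212.8] [ 35.2 117.2] 80.3
top yellow [(115, (np.float64(334.1), np.float64(189.5))), (293, (np.float64(259.2), np.float64(206.2))), (604, (np.float64(282.8), np.float64(213.7))), (56, (np.float64(254.4), np.float64(230.6))), (144, (np.float64(324.8), np.float64(242.6)))]
  plate [566.2 104. ] [ 78.3 117.3] 81.0
top green [(82, (np.float64(275.5), np.float64(178.0))), (331, (np.float64(317.2), np.float64(216.2))), (341, (np.float64(340.8), np.float64(220.2))), (111, (np.float64(264.7), np.float64(230.5))), (54, (np.float64(312.5), np.float64(240.8))), (50, (np.float64(337.0), np.float64(245.2)))]
  plate [552.6 -24. ] [75.  86.6] 80.8
top blue [(111, (np.float64(215.5), np.float64(167.5))), (617, (np.float64(379.0), np.float64(230.3))), (286, (np.float64(404.4), np.float64(231.3))), (133, (np.float64(204.0), np.float64(219.6))), (53, (np.float64(400.9), np.float64(256.4)))]Traceback (most recent call last):
  File "<stdin>", line 8, in <module>
  File "h.py", line 6, in ray
    p=P(n); H=p[:,[0,1,3]]+np.c_[np.zeros((3,2)),p[:,2]*z]
  File "h.py", line 4, in P
    c=get_calibration(n); return c["intrinsics"]@np.c_[c["R"],c["t"]]
ValueError: time passes only in moves, steps and waits
```

```bash
python3 - <<'E'
from bench import *; import pickle
pickle.dump({n:get_calibration(n) for n in("top","side")},open("cal.pkl","wb"))
E
sed -i 's/^def P(n):/import pickle; CAL=pickle.load(open("\.\/cal.pkl","rb"))\ndef P(n):/; s/c=get_calibration(n)/c=CAL[n]/' h.py
python3 - <<'E'
from h import *
G={"red":(215,203),"yellow":(272,210),"green":(330,220),"blue":(391,231)}
load=lambda n:cv2.cvtColor(cv2.imread(f"pics/{n}0.png"),cv2.COLOR_BGR2RGB)
for k,v in blobs("top",load("top")).items():
    b=np.vstack([p for a,c,p in v if np.hypot(*(c-G[k]))<40])
    w=np.array([ray("top",p,.014) for p in b]); r=cv2.minAreaRect((w*1000).astype(np.float32)); print(k,"plate",np.round(r[0],1),np.round(r[1],1),round(r[2],1))
for k,v in blobs("side",load("side")).items(): print(k,[(a,c.tolist()) for a,c,_ in v])
a=cv2.resize(cv2.imread("pics/top0.png")[140:280,170:490],None,fx=2.5,fy=2.5,interpolation=cv2.INTER_CUBIC); cv2.imwrite("pics/topc.png",a)
E
```

```text
red plate [587.1 234.7] [ 79.  117.1] 80.8
yellow plate [566.2 104. ] [ 78.3 117.3] 81.0
green plate [542.5 -22.4] [ 75.  107.1] 80.8
blue plate [ 523.6 -159.5] [ 79.  116.6] 80.3
red [(757, [263.3, 174.7]), (167, [394.3, 238.3]), (261, [342.1, 263.1])]
yellow [(899, [292.3, 201.8]), (118, [350.7, 200.7]), (213, [301.9, 221.5])]
green [(463, [366.5, 136.4]), (64, [317.1, 172.3]), (149, [270.9, 190.1]), (38, [363.1, 190.8]), (956, [326.2, 233.2])]
blue [(67, [316.6, 131.9]), (76, [287.1, 149.4]), (125, [242.8, 163.7]), (1226, [370.4, 274.3])]
```

View pics/topc.png

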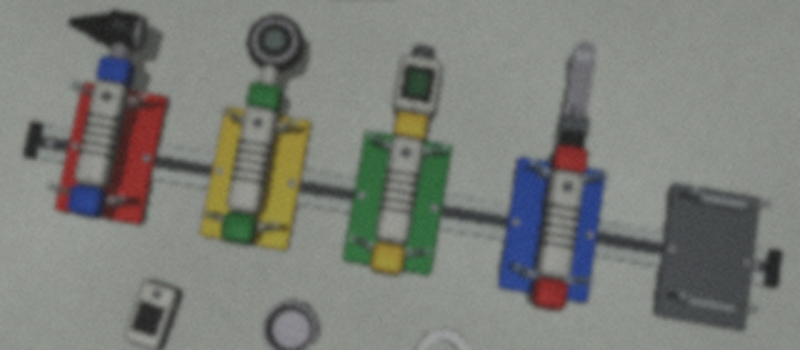

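```bash
python3 - <<'E'
from h import *
M={"oto":[((204,219.6),(242.8,163.7)),((215.5,167.5),(287.1,149.4))],
"derm":[((264.7,230.5),(270.9,190.1)),((275.5,178),(317.1,172.3))],
"therm":[((324.8,242.6),(301.9,221.5)),((334.1,189.5),(350.7,200.7))],
"throat":[((389.4,256.8),(342.1,263.1)),((397.6,202.9),(394.3,238.3))]}
R=CAL
for k,v in M.items():
    X=[tri(*p) for p in v]; d=X[1]-X[0]
    print(k,np.round(X,4).tolist(),"mid",np.round((X[0]+X[1])/2,4),"len",round(np.linalg.norm(d),4),"yaw",round(np.degrees(np.arctan2(d[1],d[0])),1))
print("grey",ray("top",(453.3,242.8),.014))
E
```

```text
oto [[0.5375, 0.2462, 0.0505], [0.6538, 0.2265, 0.0525]] mid [0.5957 0.2363 0.0515] len 0.1179 yaw -9.7
derm [[0.5161, 0.1148, 0.0508], [0.6307, 0.0943, 0.0565]] mid [0.5734 0.1045 0.0537] len 0.1166 yaw -10.2
therm [[0.4917, -0.0134, 0.0514], [0.607, -0.0326, 0.0556]] mid [ 0.5493 -0.023   0.0535] len 0.117 yaw -9.4
throat [[0.464, -0.1499, 0.0516], [0.5801, -0.1692, 0.0537]] mid [ 0.5221 -0.1595  0.0527] len 0.1178 yaw -9.5
grey [ 0.50024513 -0.29696174]
```

>>> step_arm --rows '[[[-0.45,2.2,0,-0.7],[-1.27,6.3,0,-2.1],[-2.2,10.7,0,-3.6],[-3.1,15.4,0,-5.1],[-4.1,20.1,0,-6.7],[-5.0,24.8,0,-8.3],[-6.0,29.5,0.3,-9.8],[-6.9,34.0,1,-11.3],[-7.7,38.0,2.2,-12.7],[-8.3,41.1,3.7,-13.7],[-8.8,43.4,5.2,-14.5],[-9.06,44.7,6.4,-14.9]]]' --jaw -1

```text
time_s: 1.3
ee_pos: [0.5967, 0.2347, 0.1532]
tcp_rot: [-179.9, 0.0, 80.7]
wrist_force: [0.4, 0.0, 0.6]
gripper_width: 1.004
```

>>> step_arm --rows '[[[0,0,1,0],[0,0,2.5,0],[0,0,3.5,0],[0,0,3.5,0],[0,0,3.5,0]]]'

```text
time_s: 1.8
ee_pos: [0.5956, 0.2367, 0.1199]
tcp_rot: [180.0, -0.0, 80.8]
wrist_force: [0.8, -1.0, 0.4]
gripper_width: 0.999
```

```bash
python3 - <<'E'
from h import *
o=observe(); print({k:np.round(o[k],4) for k in("time_s","ee_pos","tcp_rot","wrist_force")})
cs=[]
for n,(r0,r1,c0,c1) in {"top":(120,270,160,310),"side":(90,240,190,340)}.items():
    im=read_camera(n)[...,::-1]; cs.append(cv2.resize(im[r0:r1,c0:c1],(400,400),interpolation=cv2.INTER_CUBIC))
cv2.imwrite("pics/a1.png",np.hstack(cs))
E
```

```text
{'time_s': np.float64(1.8), 'ee_pos': array([0.5956, 0.2367, 0.1199]), 'tcp_rot': array([ 1.799949e+02, -4.500000e-03,  8.077390e+01]), 'wrist_force': array([ 0.7852, -0.9989,  0.425 ])}
```

View pics/a1.png

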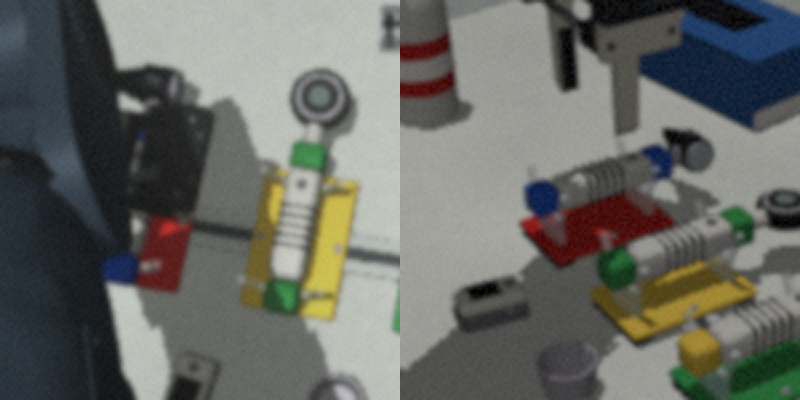

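The gripper straddles the otoscope handle over the red cradle: in the crop's side half, the fingers are at about (565,70) and (625,110), either side of the handle at (600,180). Next I descend and grip.

>>> step_arm --rows '[[[0,0,0.8,0],[0,0,2,0],[0,0,3.4,0],[0,0,4.8,0],[0,0,6,0],[0,0,7,0],[0,0,7.8,0],[0,0,8.3,0],[0,0,8.4,0],[0,0,8.4,0]]]'

```text
time_s: 2.9
ee_pos: [0.596, 0.2362, 0.0358]
tcp_rot: [180.0, -0.0, 80.7]
wrist_force: [-0.1, -0.0, -0.1]
gripper_width: 1.001
```

>>> step_arm --rows '[[[0,0,0,0],[0,0,0,0],[0,0,0,0],[0,0,0,0],[0,0,0,0],[0,0,0,0],[0,0,0,0],[0,0,0,0],[0,0,0,0],[0,0,0,0]]]' --jaw 1

```text
time_s: 3.9
ee_pos: [0.5959, 0.2361, 0.0356]
tcp_rot: [-180.0, 0.0, 80.7]
wrist_force: [-0.6, -1.3, -0.0]
gripper_width: 0.301
```

>>> step_arm --rows '[[[0,0,-0.4,0],[0,0,-1.2,0],[0,0,-2.4,0],[0,0,-4,0],[0,0,-5.6,0],[0,0,-7.2,0],[-1,0,-8.4,0],[-3,0,-9,0],[-6,0,-9,0],[-9.5,-0.2,-9,0],[-13,-0.4,-9,0],[-16.5,-0.6,-9,0]]]'

```text
time_s: 5.1
ee_pos: [0.5621, 0.0716, 0.1255]
tcp_rot: [-180.0, 0.0, 80.7]
wrist_force: [0.6, 0.4, -1.8]
gripper_width: 0.298
```

>>> step_arm --rows '[[[-4,-0.1,0,0],[-8,-0.15,0,0],[-12,-0.15,0,0],[-16,-0.15,0,0],[-20,-0.15,0,0],[-24,-0.15,0,0],[-28,-0.15,0,0],[-31.5,-0.15,0,0],[-34.5,-0.15,0,0],[-36.6,-0.15,0,0],[-37.6,-0.15,0,0],[-37.7,-0.15,0,0]]]'

```text
time_s: 6.3
ee_pos: [0.5001, -0.2986, 0.1255]
tcp_rot: [-180.0, -0.0, 80.6]
wrist_force: [0.0, -0.0, -2.2]
gripper_width: 0.298
```

```bash
python3 - <<'E'
from h import *
o=observe(); print({k:np.round(o[k],4) for k in("time_s","ee_pos","tcp_rot","wrist_force","gripper_width")})
cs=[]
for n,(r0,r1,c0,c1) in {"top":(140,290,390,540),"side":(170,370,330,530)}.items():
    im=read_camera(n)[...,::-1]; cs.append(cv2.resize(im[r0:r1,c0:c1],(400,400),interpolation=cv2.INTER_CUBIC))
cv2.imwrite("pics/a2.png",np.hstack(cs))
E
```

```text
{'time_s': np.float64(6.3), 'ee_pos': array([ 0.5001, -0.2986,  0.1255]), 'tcp_rot': array([-1.799706e+02, -9.000000e-03,  8.063120e+01]), 'wrist_force': array([ 0.0044, -0.0236, -2.1981]), 'gripper_width': np.float64(0.2982)}
```

View pics/a2.png

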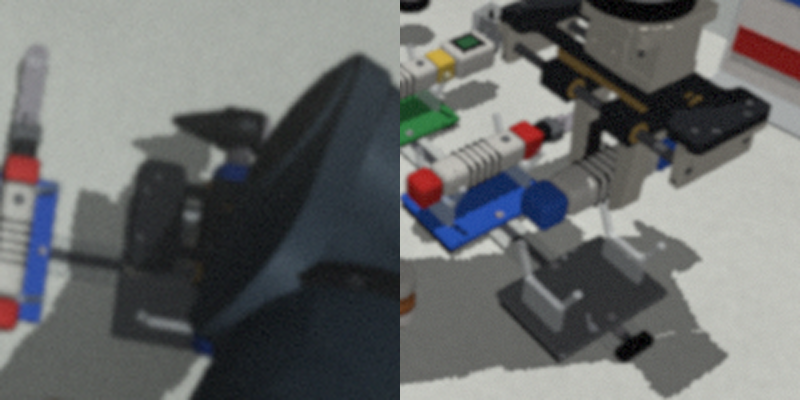

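The otoscope is held level above the grey cradle. In the original side image, the grey plate's top corners are at about (380,317), (432,289), (462,315) and (410,347). I'll check the centre from that view.

```bash
python3 - <<'E'
from h import *
q=np.array([ray("side",p,.014) for p in((380,317),(432.5,289),(462.5,315),(410,347))])
X=np.array([.1616,.9869]);Y=np.array([.9869,-.1616]); m=q.mean(0); print(q.round(4),m.round(4),m@X,m@Y)
for n in ("side",):
  im=cv2.cvtColor(cv2.imread("pics/side0.png"),cv2.COLOR_BGR2RGB)
  for k,v in blobs(n,im).items():
    b=max(v,key=lambda t:t[0])[2]; w=np.array([ray(n,p,.014) for p in b]); r=cv2.minAreaRect((w*1000).astype(np.float32)); c=np.array(r[0])/1000; print(k,np.round(r[1],1),round(r[2],1),c@X,c@Y)
E
```

```text
[[ 0.4466 -0.2539]
 [ 0.5614 -0.2745]
 [ 0.5489 -0.343 ]
 [ 0.4352 -0.3241]] [ 0.498  -0.2989] -0.21448481184515825 0.5397929474611743
red [ 86.2 121.5] 80.9 0.31877854188537597 0.5365616633728026
yellow [ 85.8 121.6] 80.9 0.18769781515045164 0.5370931807006837
green [ 80.3 120. ] 80.7 0.05988507875137329 0.5367399389770507
blue [ 80.9 122.2] 81.0 -0.07728856750793456 0.5369587737121582
```

>>> step_arm --rows '[[[0,0,0.8,0],[0,0,2.2,0],[0,0,3.8,0],[0,0,5.2,0],[0,0,6.4,0],[0,0,7.4,0],[0,0,8.1,0],[0,0,8.6,0],[0,0,8.9,0],[0,0,9,0],[0,0,9,0],[0,0,9,0]]]'

```text
time_s: 7.6
ee_pos: [0.5014, -0.2977, 0.036]
tcp_rot: [180.0, 0.0, 80.7]
wrist_force: [1.0, 0.1, -1.5]
gripper_width: 0.3
```

```bash
python3 - <<'E'
from h import *
cs=[]
for n,(r0,r1,c0,c1) in {"top":(140,290,390,540),"side":(170,370,330,530)}.items():
    im=read_camera(n)[...,::-1]; cs.append(cv2.resize(im[r0:r1,c0:c1],(400,400),interpolation=cv2.INTER_CUBIC))
cv2.imwrite("pics/a3.png",np.hstack(cs))
E
```

```text
(no output)
```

View pics/a3.png

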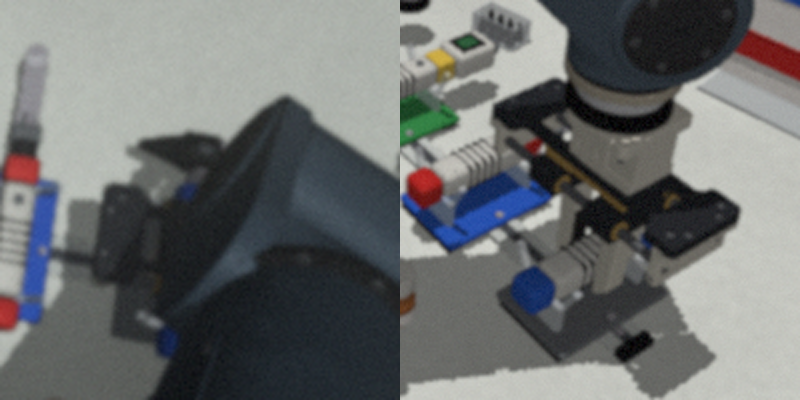

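The otoscope sits in both grey forks, with its tail cap at about (535,288) in the crop. Next I release it, lift and move over the throat light.

>>> step_arm --rows '[[[0,0,0,0],[0,0,0,0],[0,0,0,0],[0,0,0,0],[0,0,0,0],[0,0,0,0],[0,0,-1,0],[0,0,-3,0],[0,0,-5,0],[0,0,-7,0],[0,0,-8.6,0],[0,0,-9,0]]]' --jaw -1

```text
time_s: 8.9
ee_pos: [0.502, -0.2981, 0.128]
tcp_rot: [179.8, 0.1, 80.7]
wrist_force: [-0.1, -0.1, -0.2]
gripper_width: 1.003
```

>>> step_arm --rows '[[[1,0,0,0],[3.5,0,0,0],[6.5,0,0,0],[9.5,0,0,0],[12,0,0,0],[13.4,0,0,0],[13.9,0,0,0],[13.9,0,0,0]]]'

```text
time_s: 9.7
ee_pos: [0.5235, -0.1602, 0.1253]
tcp_rot: [-180.0, -0.0, 80.8]
wrist_force: [-0.7, -0.1, 0.7]
gripper_width: 1.0
```

>>> step_arm --rows '[[[0,0,0.8,0],[0,0,2.2,0],[0,0,3.8,0],[0,0,5.4,0],[0,0,6.8,0],[0,0,7.8,0],[0,0,8.5,0],[0,0,8.9,0],[0,0,9,0],[0,0,9,0]]]'

```text
time_s: 10.7
ee_pos: [0.5238, -0.1605, 0.0359]
tcp_rot: [180.0, 0.0, 80.7]
wrist_force: [0.8, 0.1, 0.5]
gripper_width: 0.996
```

>>> step_arm --rows '[[[0,0,0,0],[0,0,0,0],[0,0,0,0],[0,0,0,0],[0,0,0,0],[0,0,0,0],[0,0,0,0],[0,0,0,0],[0,0,0,0],[0,0,0,0]]]' --jaw 1

```text
time_s: 11.7
ee_pos: [0.5236, -0.1604, 0.0356]
tcp_rot: [180.0, -0.0, 80.7]
wrist_force: [-0.3, 1.4, -0.1]
gripper_width: 0.298
```

>>> step_arm --rows '[[[0,0,-0.4,0],[0,0,-1.2,0],[0,0,-2.4,0],[0,0,-4,0],[0,0,-5.6,0],[0,0,-7.2,0],[1,0,-8.4,0],[3,0,-9,0],[6,0,-9,0],[9.5,0,-9,0],[13,0,-9,0],[16.5,0,-9,0]]]'

```text
time_s: 12.9
ee_pos: [0.5501, 0.0045, 0.1263]
tcp_rot: [180.0, -0.0, 80.7]
wrist_force: [0.4, -0.8, -2.1]
gripper_width: 0.302
```

>>> step_arm --rows '[[[3.5,0,0,0],[7,0,0,0],[10.5,0,0,0],[14,0,0,0],[17.2,0,0,0],[20,0,0,0],[22,0,0,0],[23.2,0,0,0],[23.65,0,0,0],[23.65,0,0,0]]]'

```text
time_s: 13.9
ee_pos: [0.5882, 0.2357, 0.1256]
tcp_rot: [-180.0, 0.0, 80.7]
wrist_force: [-0.6, -0.1, -1.9]
gripper_width: 0.297
```

>>> step_arm --rows '[[[0,0,0.8,0],[0,0,2.2,0],[0,0,3.8,0],[0,0,5.2,0],[0,0,6.4,0],[0,0,7.4,0],[0,0,8.1,0],[0,0,8.6,0],[0,0,8.9,0],[0,0,9,0],[0,0,9,0],[0,0,9,0]]]'

```text
time_s: 15.1
ee_pos: [0.5885, 0.2359, 0.036]
tcp_rot: [180.0, -0.0, 80.7]
wrist_force: [0.8, 0.4, -0.7]
gripper_width: 0.301
```

```bash
python3 - <<'E'
from h import *
cs=[]
for n,(r0,r1,c0,c1) in {"top":(120,270,160,310),"side":(90,240,190,340)}.items():
    im=read_camera(n)[...,::-1]; cs.append(cv2.resize(im[r0:r1,c0:c1],(400,400),interpolation=cv2.INTER_CUBIC))
cv2.imwrite("pics/a4.png",np.hstack(cs))
E
```

```text
(no output)
```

View pics/a4.png

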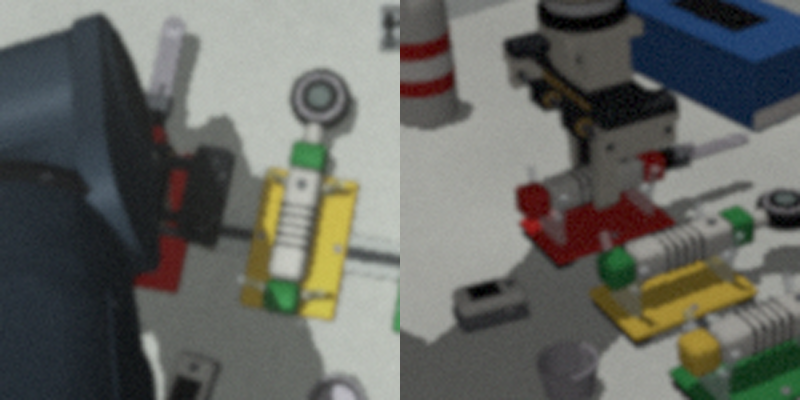

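The throat light is down in both red forks, with its tail cap at about (533,200) and spatula at (720,145) in the crop. I release it and go back to grey for the otoscope.

>>> step_arm --rows '[[[0,0,0,0],[0,0,0,0],[0,0,0,0],[0,0,0,0],[0,0,0,0],[0,0,0,0],[0,0,-1,0],[0,0,-3,0],[0,0,-5,0],[0,0,-7,0],[0,0,-8.6,0],[0,0,-9,0]]]' --jaw -1

```text
time_s: 16.4
ee_pos: [0.5891, 0.2362, 0.128]
tcp_rot: [179.8, -0.1, 80.7]
wrist_force: [-0.2, 0.7, -0.6]
gripper_width: 1.002
```

>>> step_arm --rows '[[[-1.5,0,0,0],[-4.5,0,0,0],[-8.5,0,0,0],[-13,0,0,0],[-17.5,0,0,0],[-22,0,0,0],[-26.5,0,0,0],[-31,0,0,0],[-35.5,0,0,0],[-40,0,0,0],[-44.5,0,0,0],[-48.5,0,0,0]]]'

```text
time_s: 17.6
ee_pos: [0.5082, -0.2451, 0.1246]
tcp_rot: [-179.9, -0.0, 80.7]
wrist_force: [0.4, -0.5, -0.6]
gripper_width: 1.001
```

>>> step_arm --rows '[[[-3.2,0,0,0],[-4.8,0,0,0],[-5.55,0,0.8,0],[-5.55,0,2.2,0],[-5.55,0,3.8,0],[-5.55,0,5.4,0],[-5.55,0,6.8,0],[-5.55,0,7.8,0],[-5.55,0,8.5,0],[-5.55,0,8.9,0],[-5.55,0,9,0],[-5.55,0,9,0]]]'

```text
time_s: 18.8
ee_pos: [0.5014, -0.2977, 0.0359]
tcp_rot: [180.0, 0.0, 80.7]
wrist_force: [0.1, -0.2, 0.6]
gripper_width: 0.997
```

>>> step_arm --rows '[[[0,0,0,0],[0,0,0,0],[0,0,0,0],[0,0,0,0],[0,0,0,0],[0,0,0,0],[0,0,0,0],[0,0,0,0],[0,0,0,0],[0,0,0,0]]]' --jaw 1

```text
time_s: 19.8
ee_pos: [0.5012, -0.2976, 0.0356]
tcp_rot: [-180.0, 0.0, 80.7]
wrist_force: [0.4, -0.5, 0.2]
gripper_width: 0.297
```

>>> step_arm --rows '[[[0,0,-0.4,0],[0,0,-1.2,0],[0,0,-2.4,0],[0,0,-4,0],[0,0,-5.6,0],[0,0,-7.2,0],[1,0,-8.4,0],[3,0,-9,0],[6,0,-9,0],[9,0,-9,0],[11.5,0,-9,0],[13,0,-9,0]]]'

```text
time_s: 21.0
ee_pos: [0.5222, -0.1671, 0.1262]
tcp_rot: [180.0, -0.0, 80.8]
wrist_force: [-0.9, -0.3, -2.6]
gripper_width: 0.296
```

>>> step_arm --rows '[[[0.7,0,0,0],[0.9,0,0,0],[0.9,0,0.8,0],[0.9,0,2.2,0],[0.9,0,3.8,0],[0.9,0,5.2,0],[0.9,0,6.5,0],[0.9,0,7.6,0],[0.9,0,8.4,0],[0.9,0,8.8,0],[0.9,0,9,0],[0.9,0,9,0]]]'

```text
time_s: 22.2
ee_pos: [0.5238, -0.1605, 0.0359]
tcp_rot: [180.0, 0.0, 80.7]
wrist_force: [0.4, -0.1, -2.1]
gripper_width: 0.3
```

>>> step_arm --rows '[[[0,0,0,0],[0,0,0,0],[0,0,0,0],[0,0,0,0],[0,0,0,0],[0,0,0,0],[0,0,-1,0],[0,0,-3,0],[0,0,-5,0],[0,0,-7,0],[0,0,-8.6,0],[0,0,-9,0]]]' --jaw -1

```text
time_s: 23.4
ee_pos: [0.5244, -0.1607, 0.1279]
tcp_rot: [179.8, 0.0, 80.7]
wrist_force: [0.5, -0.2, 0.6]
gripper_width: 0.998
```

```bash
python3 - <<'E'
from h import *
cs=[]
for n,(r0,r1,c0,c1) in {"top":(130,290,180,480),"side":(110,360,220,470)}.items():
    im=read_camera(n)[...,::-1]; cs.append(cv2.resize(im[r0:r1,c0:c1],(400,213 if n=="top" else 400),interpolation=cv2.INTER_CUBIC))
cs[0]=cv2.copyMakeBorder(cs[0],0,187,0,0,cv2.BORDER_CONSTANT)
cv2.imwrite("pics/a5.png",np.hstack(cs))
E
```

```text
(no output)
```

View pics/a5.png

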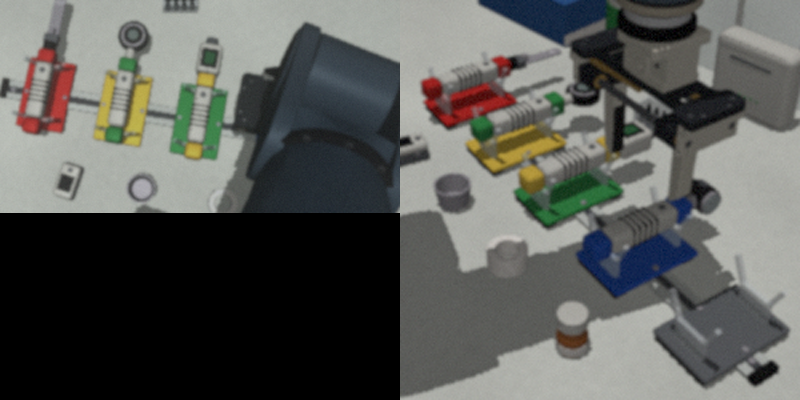

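The throat light lies in red and the otoscope in blue, both seated. Next is the second swap, starting with the thermometer from green to grey.

>>> step_arm --rows '[[[1,0,0,0],[3.5,0.1,0,0],[6.5,0.2,0,0],[9.5,0.3,0,0],[12,0.3,0,0],[13.5,0.3,0,0],[14,0.3,0,0],[14,0.3,0,0]]]'

```text
time_s: 24.3
ee_pos: [0.5489, -0.0225, 0.1253]
tcp_rot: [-180.0, 0.0, 80.8]
wrist_force: [-0.3, 0.0, -0.7]
gripper_width: 0.998
```

>>> step_arm --rows '[[[0,0,0.8,0],[0,0,2.2,0],[0,0,3.8,0],[0,0,5.4,0],[0,0,6.8,0],[0,0,7.8,0],[0,0,8.5,0],[0,0,8.9,0],[0,0,9,0],[0,0,9,0]]]'

```text
time_s: 25.3
ee_pos: [0.5493, -0.0227, 0.0359]
tcp_rot: [180.0, -0.0, 80.7]
wrist_force: [0.2, 0.4, 0.4]
gripper_width: 1.0
```

>>> step_arm --rows '[[[0,0,0,0],[0,0,0,0],[0,0,0,0],[0,0,0,0],[0,0,0,0],[0,0,0,0],[0,0,0,0],[0,0,0,0],[0,0,0,0],[0,0,0,0]]]' --jaw 1

```text
time_s: 26.3
ee_pos: [0.5491, -0.0227, 0.0356]
tcp_rot: [-180.0, 0.0, 80.7]
wrist_force: [0.2, -0.6, -0.8]
gripper_width: 0.298
```

>>> step_arm --rows '[[[0,0,-0.4,0],[0,0,-1.2,0],[0,0,-2.4,0],[0,0,-4,0],[0,0,-5.6,0],[0,0,-7.2,0],[-1,0,-8.4,0],[-3,0,-9,0],[-6,-0.1,-9,0],[-9.5,-0.2,-9,0],[-13,-0.3,-9,0],[-16.5,-0.3,-9,0]]]'

```text
time_s: 27.5
ee_pos: [0.5188, -0.1869, 0.1263]
tcp_rot: [180.0, 0.0, 80.7]
wrist_force: [0.9, 1.2, -1.9]
gripper_width: 0.295
```

>>> step_arm --rows '[[[-3.5,0,0,0],[-6.5,0,0,0],[-9,0,0,0],[-10.7,0,0,0],[-11.4,0,0,0],[-11.4,0,0,0]]]'

```text
time_s: 28.1
ee_pos: [0.501, -0.298, 0.1258]
tcp_rot: [180.0, -0.0, 80.7]
wrist_force: [-0.2, 0.3, -1.6]
gripper_width: 0.298
```

>>> step_arm --rows '[[[0,0,0.8,0],[0,0,2.2,0],[0,0,3.8,0],[0,0,5.2,0],[0,0,6.4,0],[0,0,7.4,0],[0,0,8.1,0],[0,0,8.6,0],[0,0,8.9,0],[0,0,9,0],[0,0,9,0],[0,0,9,0]]]'

```text
time_s: 29.3
ee_pos: [0.5014, -0.2977, 0.036]
tcp_rot: [180.0, 0.0, 80.7]
wrist_force: [-0.2, 0.1, -1.5]
gripper_width: 0.301
```

>>> step_arm --rows '[[[0,0,0,0],[0,0,0,0],[0,0,0,0],[0,0,0,0],[0,0,0,0],[0,0,0,0],[0,0,-1,0],[0,0,-3,0],[0,0,-5,0],[0,0,-7,0],[0,0,-8.6,0],[0,0,-9,0]]]' --jaw -1

```text
time_s: 30.5
ee_pos: [0.502, -0.2981, 0.128]
tcp_rot: [179.8, 0.1, 80.7]
wrist_force: [-0.2, -0.8, 0.3]
gripper_width: 0.997
```

```bash
python3 - <<'E'
from h import *
im=read_camera("side")[...,::-1][150:370,280:520]; cv2.imwrite("pics/a6.png",cv2.resize(im,None,fx=2,fy=2))
E
```

```text
(no output)
```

View pics/a6.png

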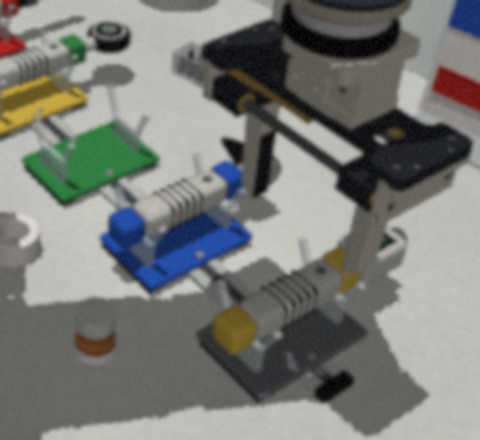

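The thermometer rests in grey, with its tail cap at about (235,328), and green is empty. Next is the dermatoscope from yellow to green.

>>> step_arm --rows '[[[1.5,0,0,0],[4.5,0.2,0,0],[8.5,0.4,0,0],[13,0.65,0,0],[17.5,0.65,0,0],[22,0.65,0,0],[26.5,0.65,0,0],[31,0.65,0,0],[35,0.65,0,0],[38.5,0.65,0,0],[40.4,0.65,0,0],[40.8,0.65,0,0]]]'

```text
time_s: 31.75
ee_pos: [0.5724, 0.1066, 0.1246]
tcp_rot: [-179.9, 0.0, 80.9]
wrist_force: [-0.4, -0.6, 0.6]
gripper_width: 1.003
```

>>> step_arm --rows '[[[0,0,0.8,0],[0,0,2.2,0],[0,0,3.8,0],[0,0,5.4,0],[0,0,6.8,0],[0,0,7.8,0],[0,0,8.5,0],[0,0,8.9,0],[0,0,9,0],[0,0,9,0]]]'

```text
time_s: 32.75
ee_pos: [0.5735, 0.1041, 0.0359]
tcp_rot: [180.0, -0.0, 80.7]
wrist_force: [-0.6, -0.7, 0.8]
gripper_width: 0.997
```

>>> step_arm --rows '[[[0,0,0,0],[0,0,0,0],[0,0,0,0],[0,0,0,0],[0,0,0,0],[0,0,0,0],[0,0,0,0],[0,0,0,0],[0,0,0,0],[0,0,0,0]]]' --jaw 1

```text
time_s: 33.75
ee_pos: [0.5733, 0.104, 0.0356]
tcp_rot: [-180.0, 0.0, 80.7]
wrist_force: [0.1, -0.2, -0.1]
gripper_width: 0.299
```

>>> step_arm --rows '[[[0,0,-0.4,0],[0,0,-1.2,0],[0,0,-2.4,0],[0,0,-4,0],[0,0,-5.6,0],[0,0,-7.2,0],[-1,-0.1,-8.4,0],[-3,-0.3,-9,0],[-6,-0.5,-9,0],[-9,-0.65,-9,0],[-11.5,-0.65,-9,0],[-12.6,-0.65,-9,0]]]'

```text
time_s: 34.95
ee_pos: [0.5461, -0.0214, 0.1263]
tcp_rot: [180.0, 0.0, 80.6]
wrist_force: [0.2, -0.3, -0.4]
gripper_width: 0.3
```

>>> step_arm --rows '[[[-0.35,0,0,0],[-0.35,0,0,0],[-0.35,0,0.8,0],[-0.35,0,2.2,0],[-0.35,0,3.8,0],[-0.35,0,5.2,0],[-0.35,0,6.5,0],[-0.35,0,7.6,0],[-0.35,0,8.4,0],[-0.35,0,8.8,0],[-0.35,0,9,0],[-0.35,0,9,0]]]'

```text
time_s: 36.15
ee_pos: [0.5462, -0.0228, 0.0359]
tcp_rot: [180.0, -0.0, 80.7]
wrist_force: [0.1, -0.0, -1.7]
gripper_width: 0.3
```

>>> step_arm --rows '[[[0,0,0,0],[0,0,0,0],[0,0,0,0],[0,0,0,0],[0,0,0,0],[0,0,0,0],[0,0,-1,0],[0,0,-3,0],[0,0,-5,0],[0,0,-7,0],[0,0,-8.6,0],[0,0,-9,0]]]' --jaw -1

```text
time_s: 37.35
ee_pos: [0.5469, -0.0228, 0.1279]
tcp_rot: [179.8, -0.0, 80.7]
wrist_force: [-0.2, 0.4, 0.1]
gripper_width: 0.999
```

>>> step_arm --rows '[[[-1.5,0,0,0],[-4.5,0,0,0],[-8.5,0,0,0],[-12.5,0,0,0],[-16.5,0,0,0],[-20.5,0,0,0],[-24,0,0,0],[-26.5,0,0,0],[-27.8,0,0,0],[-27.9,0,0,0],[-27.9,0,0,0]]]'

```text
time_s: 38.45
ee_pos: [0.5008, -0.2975, 0.1252]
tcp_rot: [-180.0, -0.0, 80.7]
wrist_force: [0.3, 0.5, -0.5]
gripper_width: 1.003
```

```bash
python3 - <<'E'
from h import *
im=read_camera("side")[...,::-1][110:350,220:480]; cv2.imwrite("pics/a7.png",cv2.resize(im,None,fx=2,fy=2))
E
```

```text
(no output)
```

View pics/a7.png

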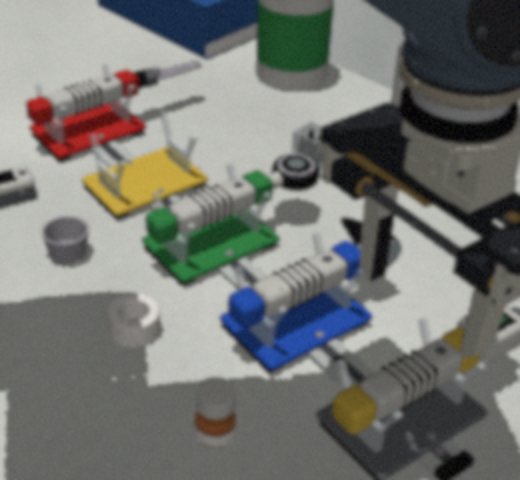

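The dermatoscope is seated in green at about (210,210), and yellow is empty. The thermometer now goes from grey to yellow, a shift of +40.75 cm.

>>> step_arm --rows '[[[0,0,0.8,0],[0,0,2.2,0],[0,0,3.8,0],[0,0,5.4,0],[0,0,6.8,0],[0,0,7.8,0],[0,0,8.5,0],[0,0,8.9,0],[0,0,9,0],[0,0,9,0]]]'

```text
time_s: 39.5
ee_pos: [0.5013, -0.2982, 0.0359]
tcp_rot: [180.0, 0.0, 80.7]
wrist_force: [-0.1, -0.4, 0.2]
gripper_width: 1.002
```

>>> step_arm --rows '[[[0,0,0,0],[0,0,0,0],[0,0,0,0],[0,0,0,0],[0,0,0,0],[0,0,0,0],[0,0,0,0],[0,0,0,0],[0,0,0,0],[0,0,0,0]]]' --jaw 1

```text
time_s: 40.5
ee_pos: [0.5011, -0.2981, 0.0356]
tcp_rot: [-180.0, -0.0, 80.7]
wrist_force: [-0.3, -0.1, -0.6]
gripper_width: 0.296
```

>>> step_arm --rows '[[[0,0,-0.4,0],[0,0,-1.2,0],[0,0,-2.4,0],[0,0,-4,0],[0,0,-5.6,0],[0,0,-7.2,0],[1,0,-8.4,0],[3,0,-9,0],[6,0,-9,0],[9.5,0,-9,0],[13,0,-9,0],[16.5,0,-9,0]]]'

```text
time_s: 41.7
ee_pos: [0.5277, -0.1333, 0.1263]
tcp_rot: [180.0, -0.0, 80.7]
wrist_force: [0.6, 0.2, -2.1]
gripper_width: 0.299
```

>>> step_arm --rows '[[[3.5,0,0,0],[7,0,0,0],[10.5,0,0,0],[14,0,0,0],[17.5,0,0,0],[20.5,0,0,0],[22.6,0,0,0],[23.8,0,0,0],[24.2,0,0,0],[24.2,0,0,0],[24.2,0,0,0]]]'

```text
time_s: 42.8
ee_pos: [0.5665, 0.1028, 0.1257]
tcp_rot: [-180.0, 0.0, 80.7]
wrist_force: [-0.2, -0.5, -1.8]
gripper_width: 0.299
```

>>> step_arm --rows '[[[0,0,0.8,0],[0,0,2.2,0],[0,0,3.8,0],[0,0,5.2,0],[0,0,6.4,0],[0,0,7.4,0],[0,0,8.1,0],[0,0,8.6,0],[0,0,8.9,0],[0,0,9,0],[0,0,9,0],[0,0,9,0]]]'

```text
time_s: 44.0
ee_pos: [0.5669, 0.1037, 0.036]
tcp_rot: [180.0, -0.0, 80.7]
wrist_force: [-0.0, 1.0, -1.3]
gripper_width: 0.298
```

>>> step_arm --rows '[[[0,0,0,0],[0,0,0,0],[0,0,0,0],[0,0,0,0],[0,0,0,0],[0,0,0,0],[0,0,-1,0],[0,0,-3,0],[0,0,-5,0],[0,0,-7,0],[0,0,-9,0],[0,0,-11,0]]]' --jaw -1

```text
time_s: 45.2
ee_pos: [0.5666, 0.1036, 0.1473]
tcp_rot: [180.0, -0.0, 80.7]
wrist_force: [0.1, 0.3, 0.0]
gripper_width: 0.997
```

>>> step_arm --rows '[[[-1.5,0,-2,0],[-4.5,-1,-4,0],[-8.5,-2,-5,0],[-13,-3,-5,0],[-17.5,-4,-5,0],[-22,-5,-5,0],[-26.5,-6,-5,0],[-31,-7,-5,0],[-35.5,-8,-5,0],[-40,-9,-5,0],[-44,-10,-5,0],[-47,-11,-5,0]]]'

```text
time_s: 46.4
ee_pos: [0.3813, -0.3447, 0.1965]
tcp_rot: [180.0, 0.0, 80.7]
wrist_force: [0.3, -0.1, 0.6]
gripper_width: 0.996
```

>>> step_arm --rows '[[[-2,-3,0,0],[-3,-6,0,0],[-3,-9,0,0],[-3,-11,0,0],[-3,-12,0,0],[-3,-12,0,0]]]'

```text
time_s: 47.0
ee_pos: [0.2587, -0.3529, 0.1962]
tcp_rot: [180.0, 0.0, 80.7]
wrist_force: [0.7, 0.1, 0.4]
gripper_width: 1.003
```

```bash
python3 - <<'E'
from h import *
for n,(r0,r1,c0,c1) in {"top":(140,280,170,490),"side":(110,350,220,480)}.items():
    im=read_camera(n)[...,::-1]; cv2.imwrite(f"pics/{n}9.png",im); cv2.imwrite(f"pics/{n}9c.png",cv2.resize(im[r0:r1,c0:c1],None,fx=2.3,fy=2.3,interpolation=cv2.INTER_CUBIC))
    for k,v in blobs(n,im[...,::-1].copy()).items(): print(n,k,[(a,c.tolist()) for a,c,_ in v])
E
```

```text
top red [(137, [214.3, 171.3]), (85, [201.9, 186.8]), (881, [219.6, 207.4]), (69, [197.5, 206.5])]
top yellow [(134, [275.0, 181.0]), (1099, [272.3, 215.2])]
top green [(80, [334.0, 191.0]), (340, [317.4, 216.1]), (336, [340.9, 220.1]), (232, [324.6, 243.5])]
top blue [(131, [398.0, 203.0]), (844, [382.6, 236.7]), (275, [404.6, 231.4])]
side red [(805, [257.3, 173.6])]
side yellow [(939, [285.3, 200.4]), (203, [311.5, 257.4]), (79, [299.2, 261.5]), (62, [399.6, 294.2])]
side green []
side blue [(39, [401.3, 266.9])]
```

View pics/top9c.png

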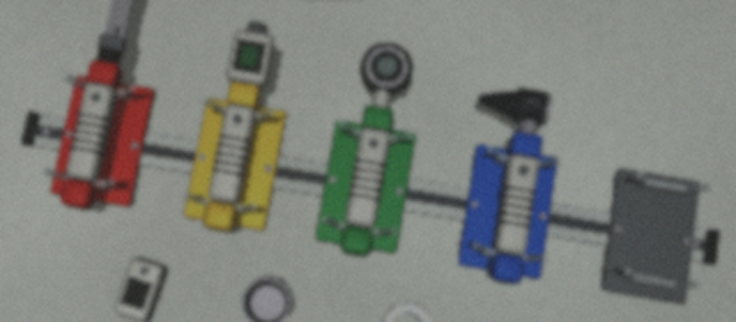

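View pics/side9c.png

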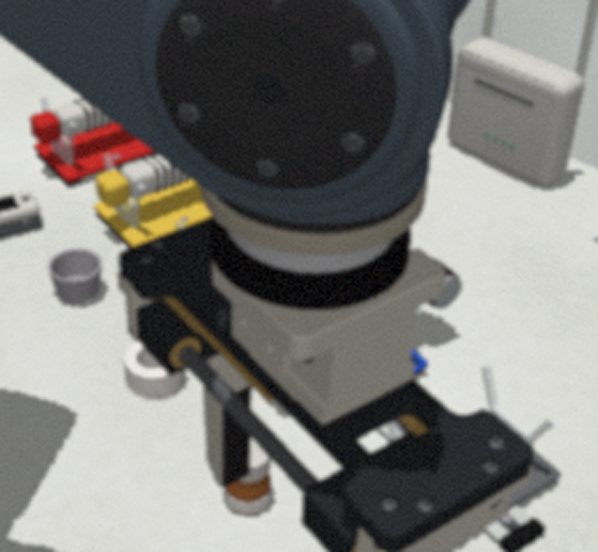

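```bash
python3 - <<'E'
from h import *
X=np.array([.1616,.9869]);Y=np.array([.9869,-.1616])
for k,p in dict(red=(214.3,171.3),yellow=(275,181),green=(334,191),blue=(398,203),dermdisc=(337.8,169.1)).items():
    w=ray("top",p,.056); print(k,"a",round(w@X,4),"b-.542",round(w@Y-.542,4))
E
```

```text
red a 0.329 b-.542 0.0569
yellow a 0.1947 b-.542 0.0588
green a 0.0654 b-.542 0.0593
blue a -0.0738 b-.542 0.0574
dermdisc a 0.0655 b-.542 0.1086
```

```bash
python3 -c "
from bench import *
o=observe(); print(o['time_s'],o['wrist_force']); print(sign_off())"
```

```text
47.1 [-0.28149483  0.1233792  -0.27497047]
the job is handed in; nothing more can be done
None
```

All four instruments are back in the cradles of their own colour, and I handed the job in at about 47 s of the 136 s allowed. I did it as two swaps through the grey cradle: otoscope with throat light, then thermometer with dermatoscope. Nothing slipped: the jaws stayed at the handle's 28 mm width and no wrist force was above about 3 N at any move's end.

- **Position:** in the last top picture every handle lies along its cradle and between both forks. The collars sit 57–59 mm from each cradle's centre. The dermatoscope's disc measures 108.6 mm out, against about 109 mm by its drawing. That puts the dermatoscope within about 1 mm of centre along its cradle, and by their collars the others within about 3 mm. Across, the collars are within about 2 mm of the plate centres.
- **Height:** before the first move, two views gave handle heights of 51–54 mm, close to the stated 53 mm. I did not measure heights again at the end, because the parked arm hid much of the side view. Instead I relied on lowering each instrument to the height at which it was picked up, and on pictures taken during the job. The thermometer's last placing has only a partial side view.
- **Disagreements:** side-view outlines put the plate centres 4–8 mm nearer that camera, because they included the plates' edges, so I used the top-view outlines. The green plate's outline also came out short, so I took its lengthwise position from the line of the rail.

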